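# Bolt the parts chest shut

### The arm

A 6-joint arm with a two-finger parallel gripper is mounted at the origin on the work surface. World frame = base frame: x ahead of the robot, y to its left, z up, the work surface at z = 0. Lengths are in m, angles in rad, forces in N, time in s.
With the tool pointing down it reaches from about 0.3 to 0.775 m from the base axis. Payload 14.6 kg.
Tool frame: the origin (TCP) lies at the very end of the fingers, on their centre line; the grasp point (between the pads) lies 19 mm behind it; z points along the fingers, y is the direction in which the jaws open and shut (so a half turn about z gives the same grasp; the last joint's range is limited). The gripper opens to 94 mm and grips with 3 to 60 N. Pads are 16 mm wide; open, the fingers measure 119 mm over their backs; the gripper's body (75 mm by 177 mm) begins 78 mm behind the grasp point.
Start: joints at [-1.244, 0.3, 1.521, -0, 1.321, -0.067], TCP at [0.211, -0.508, 0.205] pointing down, gripper open.
Joint ranges: [-3.03, 3.03], [-0.79, 2.21], [0.23, 2.52], [-1.04, 4.18], [0, 3.07], [-2.55, 2.55]. Speed limits (rad/s): [2.22, 2.22, 2.57, 3.14, 3.14, 3.14].

### API

Orientations are given as [roll, pitch, yaw] about the fixed x, y, z axes, in that order (R = Rz(yaw) Ry(pitch) Rx(roll)).
In Python, from station import ctrl, vision, ticket gives the robot as it stands.
- The arm moves only by the tool step_arm, never from a script. Its argument "steps" is a list of rows, each an object of numbers: "x", "y", "z": the shift along the tool's x, y, z in m; "ax", "ay", "az": the turn, a rotation vector about the tool's x, y, z in degrees; "claw": the finger opening in m, from 0 to 0.094. A call has 1 to 5 rows; each row shifts and turns the pose as measured when the row begins, along the tool's axes as they then stand; what a row does not reach is not made up. A row lasts 1/12 s, in which the tool goes at most 41.7 mm and 7.16 degrees, less where a joint would pass 70% of its speed; a pose out of reach is approached as far as the arm can. A call with a gripper value outside its range is refused whole. The fingers move at their own pace and stop on an object; "grip_force" is the grip in N (left out, the last holds). Time passes only in rows, so rows that do not move let the fingers close. It gives the time, the measured TCP pose, the force and the opening at its end, in the units of the state.
- ctrl.get_obs(): the state, without advancing time (a new reading comes with each control period).
- vision.camera(name): name is "scene" or "side" or "wrist"; returns (picture, depth): 420x560x3 uint8, red, green, blue; 420x560 float32, m along the optical axis (not along the pixel's ray), 0 where there is no reading.
- vision.camera_params(name): a dict with "fov_y" (degrees; the focal length in pixels is half the picture's height over the tangent of half this angle, whatever the lens; pixels are square), "cx", "cy" (the principal point, pixels), "origin" and "attitude" of the camera in the world; the wrist camera has in their place "mount" (4x4, takes a point from camera to tool coordinates, whose origin is the TCP and whose axes are the flange's). Camera axes: x right, y up, looking along -z (the intrinsics and any distortion apply to the point x, -y, -z); pixel columns grow to the right and rows downward; lengths in m; the calibration is good to about 2 mm. The wrist camera is an equidistant fisheye: a pixel r from the principal point sees the ray r / f radians off the axis. A picture is of the moment at which its call begins: read the wrist's pose just before it. camera_params takes no time and is no camera call.
- ticket.hand_in(): hands the job in, once; it reports no verdict.
The state is a dict: "time_s": time; "qpos": joint angles; "joint_vel": joint speeds; "tau": joint torques, N m; "ee_pos": TCP position; "eef_rot": TCP orientation; "force": force on the tool from outside, world axes, zero at the start; "moment": the same for the moment, N m; "grip_width": finger opening in m.
Only numpy, scipy, OpenCV 4.12 (cv2) and the standard library are available. Lean on these libraries where they do the work, as an engineer would, in place of code of your own. Each camera call takes 0.05 s, during which the arm holds its last target.

### The job

Lock the blue parts chest for the courier: lift the red bolt handle out of the open notch, slide the bolt across into the keeper on the other lid leaf, and let the handle drop fully into the locking notch in the brass plate, then let go. The brass plate is adjustable and sits differently on every chest, so feel for its notch and stop, and ease the bolt gently without forcing it against the rail or the plate. Leave the parcel, the marker and the tape dispenser where they are.

Things in the scene. Friction and masses are not known exactly. Their poses are not given: they have to be found in the camera images.
- chest: Grey steel chest with a blue two-leaf lid, 244 (x) x 400 (y) x 100 mm high, fixed. Origin: centre of its underside; x away from the robot, y to the left along the bolt, z up. The bolt lies on the lid along chest y, axis at chest x = -10, z = 130 mm (30 mm over the lid). Two steel bridges guide it, up to 12 mm above the axis and within 12 mm of it.
- open_notch (a point): Middle of the open notch, 12 mm wide along chest y, in the rail, level with the bolt axis. The 8 mm handle arm lies level in it at the start. On its -y side stands a stop, 22 mm above the axis.
- rail (a point): On top of the steel rail that lies between the bolt and the red grip, at chest y = 0. The rail is 12 mm thick, its middle 26 mm from the bolt axis towards the robot, its top 3 mm above the axis; the handle arm rides on it at about 0.35 rad. Its +y end is a 14 mm thick brass plate of the same height, with the locking notch.
- keeper (a point): Steel bridge on the other lid leaf that the bolt enters. The locking notch (12 mm wide, like the open one) lies 44 to 74 mm from the open notch towards +y; its exact place is not measured. Right at its +y side stands a stop, 22 mm above the axis: it catches a handle raised less than 0.8 rad, and a handle touching it is over the notch and drops in.
- bolt: Dark steel bolt rod, 12 mm across, 208 mm long, sliding along chest y. Origin: on its axis where the handle arm is joined; chest y of the origin is about -30 mm in the open notch and +14 to +44 mm in the locking notch. It moves to +y of the chest to lock, with 2 to 3 N of friction.
- grip (a point): Centre of the red grip at the end of the handle: a cylinder 17 mm across and 24 mm long, lying along chest y, with flat ends, on an 8 mm arm, 60 mm from the bolt axis on the robot's side. 30 mm above the lid when seated. Pinched by its flat ends from above it can turn between the fingers.
- handle (a joint): Angle of the handle about the bolt axis, rad: 0 = level, seated in a notch; grows as the grip is lifted, up to 1.3 (the grip moves up and towards the bolt axis on a 60 mm arc). Resting on the rail it reads about 0.35. Let go, it falls by its own weight (70 g).
- parcel: Cardboard parcel 75 x 100 x 30 mm lying loose on the rear of the lid, on the -y leaf. Origin: centre of underside.
- marker: White marker pen with blue cap, 14 x 110 x 14 mm, lying loose on the rear of the lid, on the +y leaf. Origin: centre of underside.
- tape: Grey tape dispenser, 60 x 130 x 92 mm, loose on the table to the robot's left. Origin: centre of underside.

How it is judged:
By the outcome, as a careful person would: the job done as asked, in the order asked, and still so for the second after the job is handed in, with the robot touching nothing.
It also fails if it takes over 58 s, if anything falls off the work surface, if the arm or the gripper's body presses on something with over 40 N, if the wrist force passes 120 N, or if a joint passes its speed limit or range.

## Working session

There is one attempt and no reset: what is moved stays moved. The work goes in short steps, Python scripts to look and compute and a tool call to move; the robot and the scene stay as the last step left them, time stands still between calls to the robot, and variables do not carry over. Pictures are saved under pics/ and viewed, and the job is handed in when it is done.

Besides the shell and the picture viewer there is one more tool, called after ">>>" as name([rows], argument=value, ...), one row to a line, values as JSON. step_arm: Moves the arm, as the interface text tells. Its arguments: {"type":"object","properties":{"steps":{"type":"array"},"grip_force":{"type":"number"}},"required":["steps"]}

```bash
ls; mkdir -p pics; python3 - <<'E'
from station import ctrl, vision, ticket
import cv2,numpy as np
print(ctrl.get_obs())
for n in ["scene","side","wrist"]:
    p,d=vision.camera(n); cv2.imwrite(f"pics/{n}0.png",p[:,:,::-1]); np.save(f"{n}0.npy",d); np.save(f"{n}0rgb.npy",p)
    print(n,vision.camera_params(n))
E
```

```text
pics
{'time_s': 0.0, 'qpos': array([-1.24354483e+00,  3.00496282e-01,  1.52157320e+00,  2.19684615e-05,
        1.32068933e+00, -6.66267622e-02]), 'joint_vel': array([ 0.00127442,  0.00106321, -0.00061914, -0.00105075, -0.00169801,
        0.00087434]), 'tau': array([ 2.64262766e-03, -5.31805658e+01, -3.52736878e+01,  7.09651038e-02,
        2.43651151e-02, -9.50523577e-05]), 'ee_pos': array([ 0.21098116, -0.50764585,  0.20487585]), 'eef_rot': array([-3.14043050e+00, -9.88712953e-05,  3.93872756e-01]), 'force': array([ 0.06721144, -0.98769465, -1.08748148]), 'moment': array([-0.03394415, -0.03180982,  0.00926418]), 'grip_width': 0.09394715627264448}
scene {'fov_y': 44.96003323211239, 'cx': 279.1808092153228, 'cy': 210.84681497563164, 'origin': array([ 0.98254111, -0.40073029,  1.06436623]), 'attitude': array([ 0.641427  , -0.00305849,  0.64552843])}
side {'fov_y': 42.507017195120966, 'cx': 279.59493537230054, 'cy': 206.20720613285894, 'origin': array([-0.08448483,  1.07773298,  0.79063202]), 'attitude': array([ 1.01336446,  0.00584544, -2.54489868])}
wrist {'fov_y': 65.70646984690485, 'cx': 277.825410339376, 'cy': 207.67280358072784, 'mount': array([[ 1.28204923e-04,  9.62891316e-01,  2.69889417e-01,
         7.86566177e-02],
       [ 9.99999975e-01, -7.34073997e-05, -2.13130149e-04,
        -1.56020374e-03],
       [-1.85409289e-04,  2.69889437e-01, -9.62891301e-01,
        -1.79961684e-01],
       [ 0.00000000e+00,  0.00000000e+00,  0.00000000e+00,
         1.00000000e+00]])}
```

View pics/scene0.png

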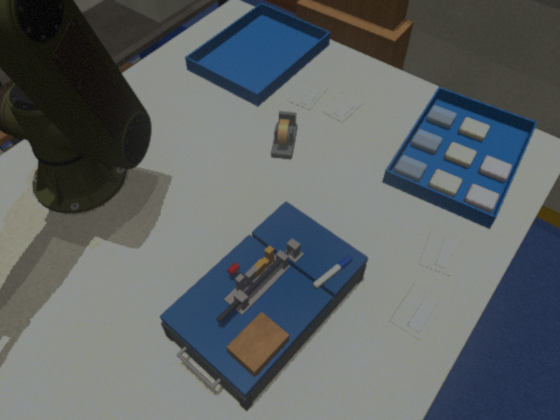

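View pics/side0.png

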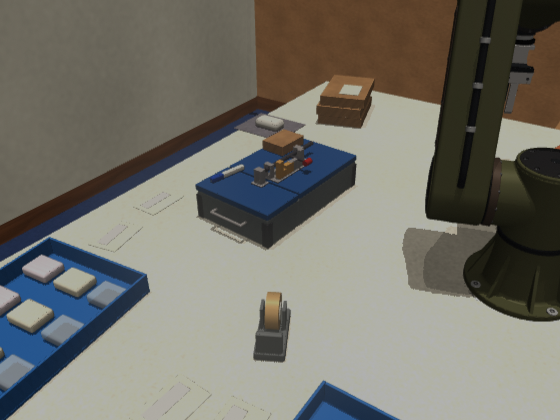

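View pics/wrist0.png

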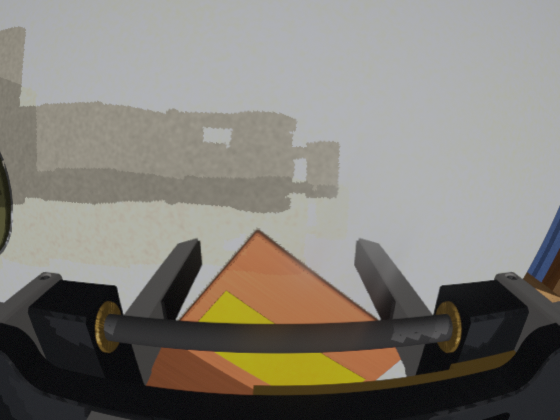

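Scene view: the chest lid is centred near (265,295), the red grip at (234,270), the brass plate around (265,262), the parcel at (258,342) and the marker at (333,272). In the side view the grip is at (308,161).

```bash
cat > h.py <<'E'
import numpy as np, cv2
from scipy.spatial.transform import Rotation as R
from station import ctrl, vision, ticket
def cam(n):
    p=vision.camera_params(n); f=210/np.tan(np.radians(p['fov_y']/2)); return p,f
def ray(n,u,v,obs=None):
    p,f=cam(n); x=(np.atleast_1d(u)-p['cx']); y=(np.atleast_1d(v)-p['cy'])
    if n=='wrist':
        r=np.hypot(x,y); th=r/f; s=np.where(r>0,np.sin(th)/np.maximum(r,1e-9),0)
        d=np.stack([x*s,-y*s,-np.cos(th)],-1)
        T=np.eye(4); T[:3,:3]=R.from_euler('xyz',obs['eef_rot']).as_matrix(); T[:3,3]=obs['ee_pos']
        M=T@p['mount']; return M[:3,3],d@M[:3,:3].T
    d=np.stack([x/f,-y/f,-np.ones_like(x,float)],-1)
    return p['origin'],d@R.from_euler('xyz',p['attitude']).as_matrix().T
def onz(n,u,v,z,obs=None):
    o,d=ray(n,u,v,obs); t=(z-o[2])/d[:,2]; return o+t[:,None]*d
def tri(r1,r2):
    A=np.zeros((3,3));b=np.zeros(3)
    for o,d in (r1,r2):
        d=d.ravel()/np.linalg.norm(d); P=np.eye(3)-np.outer(d,d); A+=P;b+=P@o
    x=np.linalg.solve(A,b)
    return x
def red(im):
    h=cv2.cvtColor(im,cv2.COLOR_RGB2HSV)
    return (((h[...,0]<6)|(h[...,0]>174))&(h[...,1]>170)&(h[...,2]>90)).astype(np.uint8)
E
python3 - <<'E'
from h import *
C={}
for n in ["scene","side"]:
    im=np.load(n+"0rgb.npy"); m=red(im)
    k,l,s,c=cv2.connectedComponentsWithStats(m)
    print(n,[(s[i].tolist(),c[i].round(1).tolist()) for i in range(1,k) if s[i][4]>8])
    C[n]=im
im=C['scene'];h=cv2.cvtColor(im,cv2.COLOR_RGB2HSV)
m=((h[...,0]>100)&(h[...,0]<125)&(h[...,1]>130)).astype(np.uint8); m[:190]=0;m[:,390:]=0
m=cv2.morphologyEx(m,cv2.MORPH_CLOSE,np.ones((5,5)))
k,l,s,c=cv2.connectedComponentsWithStats(m)
print(s[1:][s[1:,4]>100])
i=np.argsort(s[1:,4])[::-1]+1
mm=np.isin(l,i[:2]).astype(np.uint8)
v,u=np.nonzero(mm); P=onz('scene',u,v,0.1)
r=cv2.minAreaRect((P[:,:2]*1000).astype(np.float32)); print(r,cv2.boxPoints(r))
for n,pts in [('scene',(195,180,395,400)),('side',(190,110,370,250))]:
    a,b,c_,d=pts; z=cv2.resize(C[n][b:d,a:c_],None,fx=4 if n=='side' else 2.7,fy=4 if n=='side' else 2.7,interpolation=cv2.INTER_CUBIC); cv2.imwrite(f'pics/{n}0z.png',z[:,:,::-1])
E
```

```text
scene [([231, 265, 5, 5, 11], [233.3, 267.1])]
side [([305, 158, 7, 5, 23], [308.0, 160.1])]
[[  162   204   204   189 13090]]
((652.84814453125, 0.559173583984375), (395.73040771484375, 239.2356414794922), 85.81573486328125) [[ 519.1121  -188.0508 ]
 [ 757.71    -205.50645]
 [ 786.58417  189.16914]
 [ 547.98627  206.6248 ]]
```

```bash
ls pics
```

```text
scene0.png
scene0z.png
side0.png
side0z.png
wrist0.png
```

```bash
python3 - <<'E'
from h import *
x=tri(ray('scene',234,268.5),ray('side',308,160.3));print(x)
print(onz('scene',234,268.5,.13),onz('side',308,160.3,.13))
E
```

```text
[ 0.57976605 -0.02365666  0.13329039]
[[ 0.58041731 -0.0210982   0.13      ]] [[ 0.58143449 -0.03100783  0.13      ]]
```

View pics/scene0z.png

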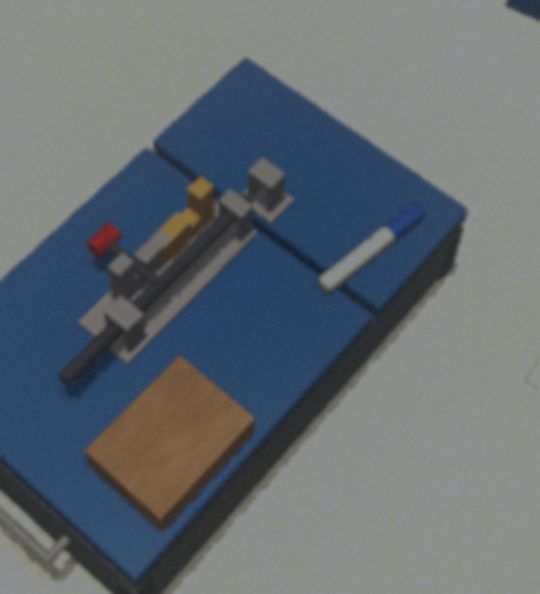

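View pics/side0z.png

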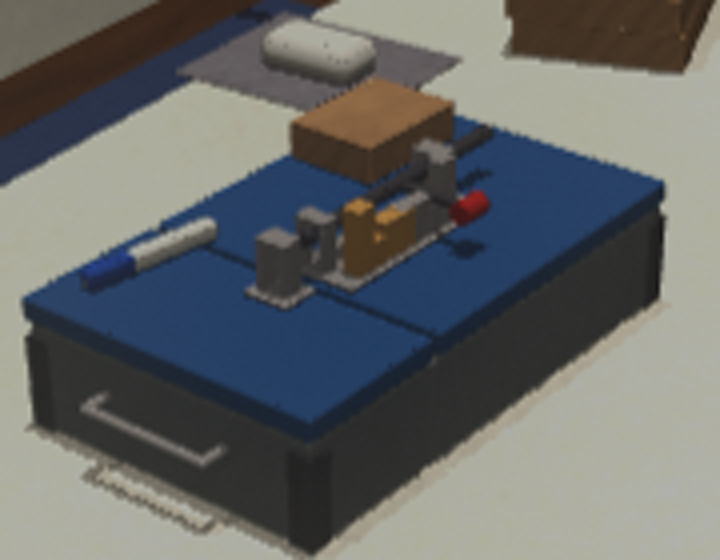

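>>> step_arm([
  {"x": 0.034,"y": -0.02,"z": 0,"az": 6.7},
  {"x": 0.032,"y": -0.024,"z": 0,"az": 6.7},
  {"x": 0.029,"y": -0.027,"z": 0,"az": 6.7},
  {"x": 0.025,"y": -0.03,"z": 0,"az": 6.7},
  {"x": 0.022,"y": -0.033,"z": 0},
], grip_force=6)

```text
validation failed for argument at $.st...
```

```bash
cat >> h.py <<'E'
def to(x,y,z,yaw=-0.073):
    o=ctrl.get_obs(); Rt=R.from_euler('xyz',o['eef_rot']); d=np.array([x,y,z])-o['ee_pos']
    want=R.from_euler('xyz',[np.pi,0,yaw]); rv=np.degrees((Rt.inv()*want).as_rotvec())
    print('t',round(o['time_s'],2),'pos',o['ee_pos'].round(4),'rot',o['eef_rot'].round(3),'F',o['force'].round(1),'g',round(o['grip_width'],4))
    print(' tool shift mm',(Rt.inv().apply(d)*1000).round(1),'rot deg',rv.round(2))
E
python3 -c "
from h import *
to(.581,-.024,.205)"
```

```text
t 0.15 pos [ 0.211  -0.5077  0.205 ] rot [-3.141 -0.     0.394] F [ 0.3 -0.2  0.5] g 0.0937
 tool shift mm [ 5.273e+02 -3.047e+02  3.000e-01] rot deg [-5.000e-02  1.000e-02  2.675e+01]
```

>>> step_arm([
  {"x": 0.034,"y": -0.02,"z": 0.0,"ax": 0.0,"ay": 0.0,"az": 6.7,"claw": 0.094},
  {"x": 0.032,"y": -0.024,"z": 0.0,"ax": 0.0,"ay": 0.0,"az": 6.7,"claw": 0.094},
  {"x": 0.029,"y": -0.027,"z": 0.0,"ax": 0.0,"ay": 0.0,"az": 6.7,"claw": 0.094},
  {"x": 0.025,"y": -0.03,"z": 0.0,"ax": 0.0,"ay": 0.0,"az": 6.7,"claw": 0.094},
  {"x": 0.022,"y": -0.033,"z": 0.0,"ax": 0.0,"ay": 0.0,"az": 0.0,"claw": 0.094},
], grip_force=6)

```text
time_s: 0.57
ee_pos: [0.3271, -0.3534, 0.203]
eef_rot: [-3.139, 0.003, -0.083]
force: [0.9, -0.3, -0.4]
grip_width: 0.0939
```

```bash
python3 -c "
from h import *
to(.581,-.024,.205)"
```

```text
t 0.57 pos [ 0.3271 -0.3534  0.203 ] rot [-3.139e+00  3.000e-03 -8.300e-02] F [ 0.9 -0.3 -0.4] g 0.0939
 tool shift mm [ 225.7 -349.3   -1.6] rot deg [-0.15  0.14 -0.58]
```

>>> step_arm([
  {"x": 0.022,"y": -0.034,"z": 0.0,"ax": 0.0,"ay": 0.0,"az": -0.6,"claw": 0.094},
  {"x": 0.022,"y": -0.034,"z": 0.0,"ax": 0.0,"ay": 0.0,"az": 0.0,"claw": 0.094},
  {"x": 0.022,"y": -0.034,"z": 0.0,"ax": 0.0,"ay": 0.0,"az": 0.0,"claw": 0.094},
  {"x": 0.022,"y": -0.034,"z": 0.0,"ax": 0.0,"ay": 0.0,"az": 0.0,"claw": 0.094},
  {"x": 0.022,"y": -0.034,"z": 0.0,"ax": 0.0,"ay": 0.0,"az": 0.0,"claw": 0.094},
])

```text
time_s: 0.98
ee_pos: [0.4516, -0.1854, 0.2031]
eef_rot: [-3.139, 0.003, -0.075]
force: [0.3, -0.0, -0.1]
grip_width: 0.0943
```

>>> step_arm([
  {"x": 0.022,"y": -0.034,"z": 0.0,"ax": 0.0,"ay": 0.0,"az": 0.0,"claw": 0.094},
  {"x": 0.022,"y": -0.034,"z": 0.0,"ax": 0.0,"ay": 0.0,"az": 0.0,"claw": 0.094},
  {"x": 0.022,"y": -0.034,"z": 0.0,"ax": 0.0,"ay": 0.0,"az": 0.0,"claw": 0.08},
  {"x": 0.022,"y": -0.034,"z": 0.0,"ax": 0.0,"ay": 0.0,"az": 0.0,"claw": 0.07},
])

```text
time_s: 1.32
ee_pos: [0.5506, -0.0512, 0.2031]
eef_rot: [-3.139, 0.003, -0.075]
force: [0.3, -0.4, -0.4]
grip_width: 0.0841
```

```bash
python3 -c "
from h import *
to(.581,-.024,.205)"
```

```text
t 1.32 pos [ 0.5506 -0.0512  0.2031] rot [-3.139e+00  3.000e-03 -7.500e-02] F [ 0.3 -0.4 -0.4] g 0.0841
 tool shift mm [ 28.3 -29.4  -1.9] rot deg [-0.15  0.16 -0.12]
```

>>> step_arm([
  {"x": 0.014,"y": -0.015,"z": 0.0,"ax": -0.1,"ay": 0.1,"az": 0.0,"claw": 0.06},
  {"x": 0.014,"y": -0.014,"z": 0.0,"ax": 0.0,"ay": 0.0,"az": 0.0,"claw": 0.05},
  {"x": 0.0,"y": 0.0,"z": 0.0,"ax": 0.0,"ay": 0.0,"az": 0.0,"claw": 0.05},
])

```text
time_s: 1.57
ee_pos: [0.5842, -0.016, 0.2017]
eef_rot: [-3.14, 0.002, -0.068]
force: [-0.4, -0.2, -0.8]
grip_width: 0.0642
```

```bash
python3 - <<'E'
from h import *
o=ctrl.get_obs(); to(.581,-.024,.205)
im,d=vision.camera('wrist'); cv2.imwrite('pics/w1.png',im[:,:,::-1]); np.save('w1.npy',im); np.save('w1d.npy',d)
m=red(im); k,l,s,c=cv2.connectedComponentsWithStats(m)
for i in range(1,k):
    if s[i][4]>60: print(s[i],c[i],onz('wrist',*c[i],.13+.004,o), cv2.minAreaRect(np.argwhere(l==i)[:,::-1].astype(np.float32)))
E
```

```text
t 1.57 pos [ 0.5842 -0.016   0.2017] rot [-3.14e+00  2.00e-03 -6.80e-02] F [-0.4 -0.2 -0.8] g 0.0642
 tool shift mm [-2.7  8.2 -3.3] rot deg [-0.1   0.14  0.27]
[271 215  27  18 357] [281.67507003 223.64705882] [[ 0.5791888  -0.01725329  0.134     ]] ((284.0, 223.5), (17.0, 26.0), 90.0)
```

View pics/w1.png

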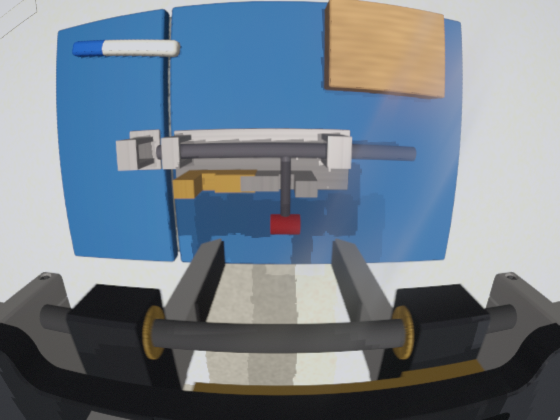

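```bash
python3 - <<'E'
from h import *
o=ctrl.get_obs(); to(.581,-.024,.205); print(o['joint_vel'].round(3))
im,d=vision.camera('wrist'); np.save('w2.npy',im); np.save('w2d.npy',d)
z=cv2.resize(im[120:260,110:360],None,fx=3.2,fy=3.2,interpolation=cv2.INTER_CUBIC); cv2.imwrite('pics/w2.png',z[:,:,::-1])
hs=cv2.cvtColor(im,cv2.COLOR_RGB2HSV)
print(hs[223,262:308].tolist())
print(hs[218,262:308:2].tolist())
E
```

```text
t 1.62 pos [ 0.5832 -0.0171  0.2015] rot [-3.14e+00  3.00e-03 -6.90e-02] F [-0.6  0.5 -0.1] g 0.0605
 tool shift mm [-1.7  7.  -3.5] rot deg [-0.09  0.18  0.25]
[-0.045 -0.033  0.045 -0.007 -0.004 -0.023]
[[106, 149, 116], [107, 152, 116], [106, 149, 116], [106, 152, 116], [106, 149, 116], [107, 145, 114], [126, 77, 99], [173, 148, 121], [178, 176, 139], [179, 181, 141], [179, 182, 140], [179, 184, 140], [179, 178, 142], [179, 179, 141], [179, 179, 141], [179, 181, 141], [179, 179, 141], [179, 178, 142], [179, 177, 141], [179, 175, 141], [179, 180, 140], [179, 179, 141], [179, 175, 141], [179, 179, 140], [178, 177, 141], [178, 177, 140], [178, 177, 140], [178, 176, 139], [179, 173, 140], [179, 169, 140], [179, 172, 139], [178, 172, 139], [178, 172, 138], [178, 168, 138], [178, 168, 138], [178, 168, 137], [176, 155, 127], [143, 72, 96], [109, 120, 113], [106, 136, 116], [107, 133, 117], [107, 131, 117], [107, 131, 117], [107, 131, 117], [107, 130, 118], [107, 128, 118]]
[[107, 152, 116], [106, 152, 116], [106, 149, 116], [118, 81, 101], [178, 176, 129], [179, 181, 131], [179, 181, 131], [178, 180, 130], [179, 178, 130], [178, 182, 129], [179, 179, 128], [179, 175, 128], [178, 181, 127], [178, 173, 128], [178, 176, 126], [178, 172, 126], [178, 170, 126], [178, 169, 125], [175, 145, 116], [108, 131, 113], [107, 138, 116], [107, 136, 116], [107, 133, 117]]
```

View pics/w2.png

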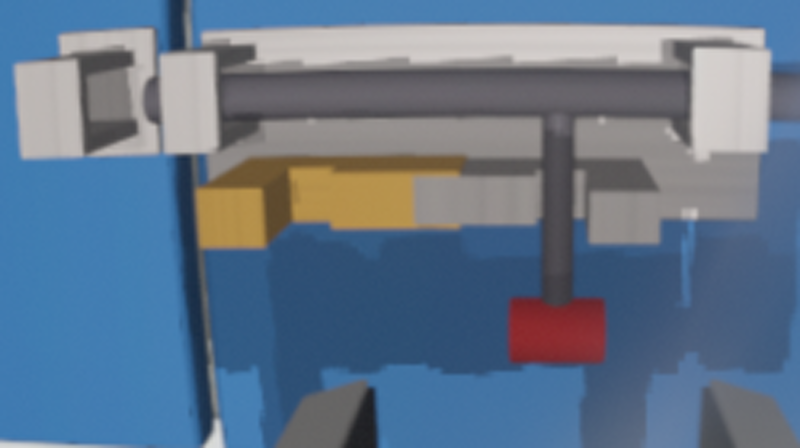

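```bash
python3 - <<'E'
from h import *
o=ctrl.get_obs(); to(.581,-.024,.205); print(o['joint_vel'].round(3))
c,s=np.cos(-.073),np.sin(-.073); ex=np.array([c,s,0]);ey=np.array([-s,c,0]); org=np.array([.653,.0006,0])
def ch(p): return [round(float((p-org)@e)*1000,1) for e in (ex,ey)]
for nm,u,v,z in [('grip',284,223,.135),('armmid',284,185,.13),('notchR',213.1,181,.133),('notchL',200.6,181,.133),('plateR',110+415/3.2,181,.133),('lid corner',71,260,.1),('lid corner',447,263,.1),('bolt end',160,152,.13),('bolt end',414,153,.13)]:
    p=onz('wrist',u,v,z,o)[0]; print(nm,p.round(4),'chest',ch(p))
E
```

```text
t 1.67 pos [ 0.5826 -0.0182  0.2017] rot [-3.14e+00  3.00e-03 -7.00e-02] F [-0.7  0.2  0.3] g 0.0561
 tool shift mm [-1.2  5.9 -3.3] rot deg [-0.08  0.18  0.19]
[-0.031 -0.025  0.022 -0.004 -0.002 -0.009]
grip [ 0.5782 -0.0214  0.135 ] chest [-73.0, -27.4]
armmid [ 0.6081 -0.0234  0.13  ] chest [-43.0, -27.2]
notchR [0.6161 0.0321 0.133 ] chest [-39.1, 28.7]
notchL [0.6169 0.0422 0.133 ] chest [-39.1, 38.9]
plateR [0.6144 0.0109 0.133 ] chest [-39.3, 7.5]
lid corner [0.5368 0.218  0.1   ] chest [-131.8, 208.3]
lid corner [ 0.5083 -0.1909  0.1   ] chest [-130.3, -201.5]
bolt end [0.6432 0.0746 0.13  ] chest [-15.2, 73.0]
bolt end [ 0.6287 -0.132   0.13  ] chest [-14.6, -134.0]
```

>>> step_arm([
  {"x": -0.002,"y": 0.004,"z": 0.02,"ax": 0.0,"ay": 0.2,"az": 0.2,"claw": 0.05},
  {"x": 0.0,"y": 0.0,"z": 0.02,"ax": 0.0,"ay": 0.0,"az": 0.0,"claw": 0.05},
  {"x": 0.0,"y": 0.0,"z": 0.01,"ax": 0.0,"ay": 0.0,"az": 0.0,"claw": 0.05},
  {"x": 0.0,"y": 0.0,"z": 0.0,"ax": 0.0,"ay": 0.0,"az": 0.0,"claw": 0.05},
  {"x": 0.0,"y": 0.0,"z": 0.0,"ax": 0.0,"ay": 0.0,"az": 0.0,"claw": 0.05},
])

```text
time_s: 2.08
ee_pos: [0.578, -0.0263, 0.1515]
eef_rot: [-3.141, -0.002, -0.077]
force: [0.1, 0.1, 0.5]
grip_width: 0.0501
```

```bash
python3 - <<'E'
from h import *
o=ctrl.get_obs(); to(.580,-.022,.111); print(o['joint_vel'].round(3))
im,d=vision.camera('wrist'); cv2.imwrite('pics/w3.png',im[:,:,::-1])
m=red(im);m=(m|cv2.inRange(cv2.cvtColor(im,cv2.COLOR_RGB2HSV),(172,130,80),(180,255,255))).astype(bool)
v,u=np.nonzero(m); print(u.min(),u.max(),v.min(),v.max())
for uu in (np.percentile(u,1),np.percentile(u,99)): print(onz('wrist',uu,(np.median(v)),.137,o))
E
```

```text
t 2.08 pos [ 0.578  -0.0263  0.1515] rot [-3.141e+00 -2.000e-03 -7.700e-02] F [0.1 0.1 0.5] g 0.0501
 tool shift mm [ 1.6 -4.4 40.5] rot deg [-0.04 -0.1  -0.25]
[-0.014 -0.002  0.017 -0.001 -0.    -0.005]
252 287 229 252
[[ 0.58061504 -0.00848461  0.137     ]]
[[ 0.57892504 -0.03091482  0.137     ]]
```

View pics/w3.png

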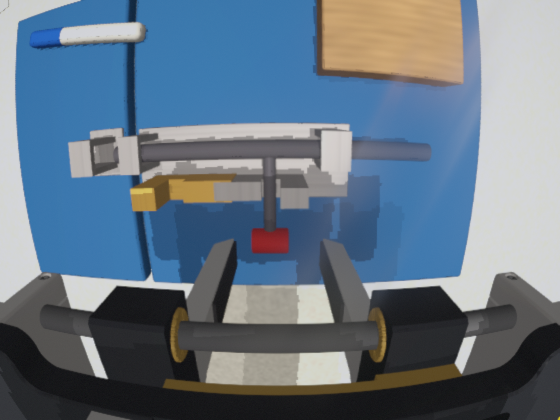

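The grip spans columns 252–288 (centre 270), while the finger centre line is near 278, so the grip lies about 6 mm towards +y of the tool.

>>> step_arm([
  {"x": 0.002,"y": -0.006,"z": 0.0,"ax": 0.0,"ay": 0.0,"az": -0.2,"claw": 0.05},
  {"x": 0.0,"y": 0.0,"z": 0.0,"ax": 0.0,"ay": 0.0,"az": 0.0,"claw": 0.05},
  {"x": 0.0,"y": 0.0,"z": 0.01,"ax": 0.0,"ay": 0.0,"az": 0.0,"claw": 0.05},
  {"x": 0.0,"y": 0.0,"z": 0.0,"ax": 0.0,"ay": 0.0,"az": 0.0,"claw": 0.045},
])

```text
time_s: 2.47
ee_pos: [0.5818, -0.0204, 0.144]
eef_rot: [-3.141, -0.006, -0.074]
force: [-0.4, 0.3, -1.3]
grip_width: 0.0465
```

```bash
python3 - <<'E'
from h import *
o=ctrl.get_obs(); to(.580,-.0203,.111); print(o['joint_vel'].round(3))
im,d=vision.camera('wrist'); cv2.imwrite('pics/w4.png',im[150:330,150:430][:,:,::-1].repeat(2,0).repeat(2,1))
m=red(im);m=(m|cv2.inRange(cv2.cvtColor(im,cv2.COLOR_RGB2HSV),(172,130,80),(180,255,255))).astype(bool)
v,u=np.nonzero(m); print(u.min(),u.max(),v.min(),v.max())
for uu in (np.percentile(u,1),np.percentile(u,99)): print(onz('wrist',uu,(np.median(v)),.137,o))
E
```

```text
t 2.47 pos [ 0.5818 -0.0204  0.144 ] rot [-3.141 -0.006 -0.074] F [-0.4  0.3 -1.3] g 0.0465
 tool shift mm [-2.   0.1 33. ] rot deg [-0.03 -0.37 -0.06]
[ 0.003 -0.031 -0.042 -0.002  0.034 -0.   ]
261 298 237 261
[[ 0.58088879 -0.00838924  0.137     ]]
[[ 0.57917553 -0.03141877  0.137     ]]
```

View pics/w4.png

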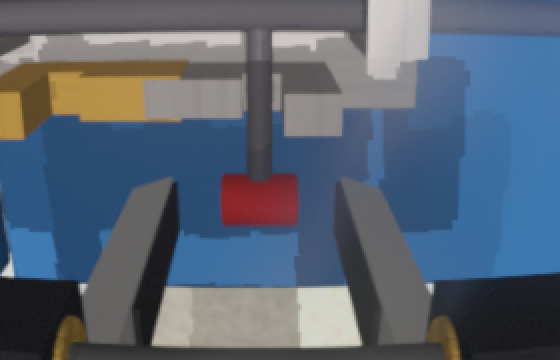

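Well centred: the grip at columns 261–298 sits midway between the fingers. I'll descend now.

>>> step_arm([
  {"x": -0.001,"y": 0.0,"z": 0.012,"ax": 0.0,"ay": -0.3,"az": 0.0,"claw": 0.042},
  {"x": -0.001,"y": 0.0,"z": 0.012,"ax": 0.0,"ay": 0.0,"az": 0.0,"claw": 0.04},
  {"x": 0.0,"y": 0.0,"z": 0.007,"ax": 0.0,"ay": 0.0,"az": 0.0,"claw": 0.038},
  {"x": 0.0,"y": 0.0,"z": 0.0,"ax": 0.0,"ay": 0.0,"az": 0.0,"claw": 0.036},
  {"x": 0.0,"y": 0.0,"z": 0.0,"ax": 0.0,"ay": 0.0,"az": 0.0,"claw": 0.034},
])

```text
time_s: 2.93
ee_pos: [0.5802, -0.0202, 0.1111]
eef_rot: [-3.141, -0.001, -0.074]
force: [0.6, -0.8, 0.1]
grip_width: 0.0343
```

```bash
python3 - <<'E'
from h import *
o=ctrl.get_obs(); to(.580,-.0200,.111); print(o['joint_vel'].round(3))
im,d=vision.camera('wrist'); cv2.imwrite('pics/w5.png',im[150:330,150:430][:,:,::-1].repeat(2,0).repeat(2,1))
E
```

```text
t 2.93 pos [ 0.5802 -0.0202  0.1111] rot [-3.141e+00 -1.000e-03 -7.400e-02] F [ 0.6 -0.8  0.1] g 0.0343
 tool shift mm [-0.2 -0.2  0.1] rot deg [-0.02 -0.08 -0.05]
[-0.001  0.014  0.01   0.    -0.008 -0.001]
```

View pics/w5.png

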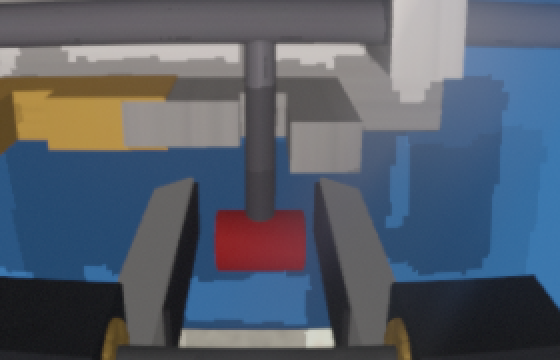

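The grip sits between the fingers, clear on both sides. Closing gently.

>>> step_arm([
  {"x": 0.0,"y": 0.0,"z": 0.0,"ax": 0.0,"ay": 0.0,"az": 0.0,"claw": 0.028},
  {"x": 0.0,"y": 0.0,"z": 0.0,"ax": 0.0,"ay": 0.0,"az": 0.0,"claw": 0.025},
  {"x": 0.0,"y": 0.0,"z": 0.0,"ax": 0.0,"ay": 0.0,"az": 0.0,"claw": 0.022},
  {"x": 0.0,"y": 0.0,"z": 0.0,"ax": 0.0,"ay": 0.0,"az": 0.0,"claw": 0.02},
  {"x": 0.0,"y": 0.0,"z": 0.0,"ax": 0.0,"ay": 0.0,"az": 0.0,"claw": 0.02},
], grip_force=8)

```text
time_s: 3.4
ee_pos: [0.5805, -0.0204, 0.1122]
eef_rot: [-3.141, -0.002, -0.074]
force: [0.9, -0.5, -2.1]
grip_width: 0.0237
```

>>> step_arm([
  {"x": 0.0,"y": 0.0,"z": 0.0,"ax": 0.0,"ay": 0.0,"az": 0.0,"claw": 0.02},
  {"x": 0.0,"y": 0.0,"z": 0.0,"ax": 0.0,"ay": 0.0,"az": 0.0,"claw": 0.02},
])

```text
time_s: 3.57
ee_pos: [0.5805, -0.0204, 0.1122]
eef_rot: [-3.141, -0.002, -0.074]
force: [-0.2, 0.3, -1.5]
grip_width: 0.0242
```

>>> step_arm([
  {"x": 0.0002,"y": 0.0,"z": -0.0035,"ax": 0.0,"ay": 0.0,"az": 0.0,"claw": 0.02},
  {"x": 0.0003,"y": 0.0,"z": -0.0035,"ax": 0.0,"ay": 0.0,"az": 0.0,"claw": 0.02},
  {"x": 0.0006,"y": 0.0,"z": -0.0035,"ax": 0.0,"ay": 0.0,"az": 0.0,"claw": 0.02},
  {"x": 0.0008,"y": 0.0,"z": -0.0035,"ax": 0.0,"ay": 0.0,"az": 0.0,"claw": 0.02},
  {"x": 0.001,"y": 0.0,"z": -0.0035,"ax": 0.0,"ay": 0.0,"az": 0.0,"claw": 0.02},
])

```text
time_s: 3.98
ee_pos: [0.5833, -0.0206, 0.131]
eef_rot: [-3.141, -0.002, -0.074]
force: [0.7, -0.8, -1.1]
grip_width: 0.0241
```

```bash
python3 - <<'E'
from h import *
to(.581,-.0200,.142)
E
```

```text
t 3.98 pos [ 0.5833 -0.0206  0.131 ] rot [-3.141e+00 -2.000e-03 -7.400e-02] F [ 0.7 -0.8 -1.1] g 0.0241
 tool shift mm [ -2.4  -0.4 -11. ] rot deg [-0.01 -0.11 -0.05]
```

>>> step_arm([
  {"x": 0.0012,"y": 0.0,"z": -0.003,"ax": 0.0,"ay": 0.0,"az": 0.0,"claw": 0.02},
  {"x": 0.0014,"y": 0.0,"z": -0.003,"ax": 0.0,"ay": 0.0,"az": 0.0,"claw": 0.02},
  {"x": 0.0016,"y": 0.0,"z": -0.003,"ax": 0.0,"ay": 0.0,"az": 0.0,"claw": 0.02},
  {"x": 0.0012,"y": 0.0,"z": -0.002,"ax": 0.0,"ay": 0.0,"az": 0.0,"claw": 0.02},
  {"x": 0.0,"y": 0.0,"z": 0.0,"ax": 0.0,"ay": 0.0,"az": 0.0,"claw": 0.02},
])

```text
time_s: 4.4
ee_pos: [0.5897, -0.0211, 0.1445]
eef_rot: [-3.141, -0.003, -0.074]
force: [-1.2, -0.2, -1.7]
grip_width: 0.0236
```

```bash
python3 - <<'E'
from h import *
to(.581,-.0200,.142)
im,d=vision.camera('wrist'); cv2.imwrite('pics/w6.png',im[120:330,100:430][:,:,::-1].repeat(2,0).repeat(2,1))
E
```

```text
t 4.4 pos [ 0.5897 -0.0211  0.1445] rot [-3.141e+00 -3.000e-03 -7.400e-02] F [-1.2 -0.2 -1.7] g 0.0236
 tool shift mm [-8.8 -0.4  2.5] rot deg [-0.01 -0.17 -0.05]
```

View pics/w6.png

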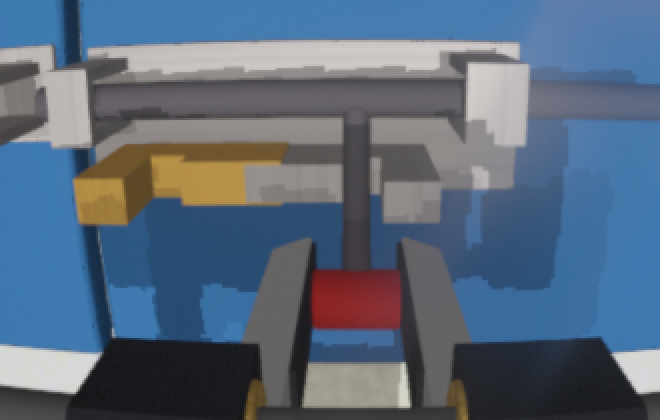

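The handle is lifted to about 0.59 rad and the arm is clear of the rail. Starting the slide.

>>> step_arm([
  {"x": 0.0,"y": -0.003,"z": 0.0,"ax": 0.0,"ay": 0.0,"az": 0.0,"claw": 0.02},
  {"x": 0.0,"y": -0.004,"z": 0.0,"ax": 0.0,"ay": 0.0,"az": 0.0,"claw": 0.02},
  {"x": 0.0,"y": -0.004,"z": 0.0,"ax": 0.0,"ay": 0.0,"az": 0.0,"claw": 0.02},
  {"x": 0.0,"y": -0.004,"z": 0.0,"ax": 0.0,"ay": 0.0,"az": 0.0,"claw": 0.02},
  {"x": 0.0,"y": -0.004,"z": 0.0,"ax": 0.0,"ay": 0.0,"az": 0.0,"claw": 0.02},
])

```text
time_s: 4.87
ee_pos: [0.591, -0.0018, 0.1443]
eef_rot: [3.14, -0.003, -0.075]
force: [0.2, -3.8, -0.2]
grip_width: 0.0238
```

```bash
cat >> h.py <<'E'
def st():
    o=ctrl.get_obs(); p0=np.array([.5805,-.0204,.1122]); d=o['ee_pos']-p0; a=-.073
    dx=d[0]*np.cos(a)+d[1]*np.sin(a); dy=-d[0]*np.sin(a)+d[1]*np.cos(a); F=o['force']
    print('t',round(o['time_s'],2),'chest d mm',(np.array([dx,dy,d[2]])*1000).round(1),'theta z',np.arcsin(d[2]/.06).round(3),'x expected',round(60*(1-np.sqrt(max(0,1-(d[2]/.06)**2))),1),'F',F.round(1),'rot',o['eef_rot'].round(3),'g',round(o['grip_width'],4))
E
python3 -c "
from h import *
st()"
```

```text
t 4.87 chest d mm [ 9.1 19.4 32.1] theta z 0.565 x expected 9.3 F [ 0.2 -3.8 -0.2] rot [ 3.14e+00 -3.00e-03 -7.50e-02] g 0.0238
```

>>> step_arm([
  {"x": 0.0,"y": -0.004,"z": 0.0,"ax": 0.0,"ay": 0.0,"az": 0.0,"claw": 0.02},
  {"x": 0.0,"y": -0.004,"z": 0.0,"ax": 0.0,"ay": 0.0,"az": 0.0,"claw": 0.02},
  {"x": 0.0,"y": -0.004,"z": 0.0,"ax": 0.0,"ay": 0.0,"az": 0.0,"claw": 0.02},
  {"x": 0.0,"y": -0.004,"z": 0.0,"ax": 0.0,"ay": 0.0,"az": 0.0,"claw": 0.02},
  {"x": 0.0,"y": -0.003,"z": 0.0,"ax": 0.0,"ay": 0.0,"az": 0.0,"claw": 0.02},
])

```text
time_s: 5.28
ee_pos: [0.5925, 0.0199, 0.1443]
eef_rot: [3.14, -0.003, -0.074]
force: [-0.5, -2.7, 0.4]
grip_width: 0.0238
```

```bash
python3 - <<'E'
from h import *
st()
im,d=vision.camera('wrist'); cv2.imwrite('pics/w7.png',im[120:330,100:430][:,:,::-1].repeat(2,0).repeat(2,1))
E
```

```text
t 5.28 chest d mm [ 9.1 41.  32.1] theta z 0.564 x expected 9.3 F [-0.5 -2.7  0.4] rot [ 3.14e+00 -3.00e-03 -7.40e-02] g 0.0238
```

View pics/w7.png

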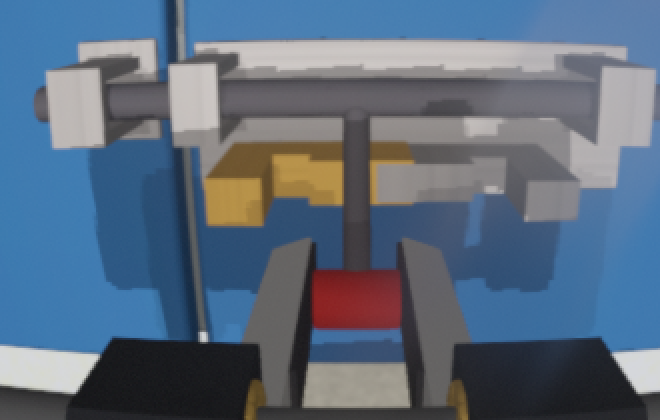

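The arm is at column 356 and the notch spans 272–310, so about 20 mm remain. I'll slow down.

>>> step_arm([
  {"x": 0.0,"y": -0.003,"z": 0.0,"ax": 0.0,"ay": 0.0,"az": 0.0,"claw": 0.02},
  {"x": 0.0,"y": -0.003,"z": 0.0,"ax": 0.0,"ay": 0.0,"az": 0.0,"claw": 0.02},
  {"x": 0.0,"y": -0.003,"z": 0.0,"ax": 0.0,"ay": 0.0,"az": 0.0,"claw": 0.02},
  {"x": 0.0,"y": -0.003,"z": 0.0,"ax": 0.0,"ay": 0.0,"az": 0.0,"claw": 0.02},
  {"x": 0.0,"y": -0.002,"z": 0.0,"ax": 0.0,"ay": 0.0,"az": 0.0,"claw": 0.02},
])

```text
time_s: 5.75
ee_pos: [0.5936, 0.0355, 0.1443]
eef_rot: [3.14, -0.003, -0.074]
force: [-0.7, -3.9, -0.2]
grip_width: 0.024
```

>>> step_arm([
  {"x": 0.0,"y": -0.001,"z": 0.0,"ax": 0.0,"ay": 0.0,"az": 0.0,"claw": 0.02},
  {"x": 0.0,"y": -0.001,"z": 0.0,"ax": 0.0,"ay": 0.0,"az": 0.0,"claw": 0.02},
])

```text
time_s: 5.92
ee_pos: [0.5938, 0.0379, 0.1443]
eef_rot: [3.14, -0.003, -0.074]
force: [-0.7, -2.3, 0.2]
grip_width: 0.0239
```

```bash
python3 - <<'E'
from h import *
st()
E
```

```text
t 5.92 chest d mm [ 9.  59.1 32.1] theta z 0.564 x expected 9.3 F [-0.7 -2.3  0.2] rot [ 3.14e+00 -3.00e-03 -7.40e-02] g 0.0239
```

>>> step_arm([
  {"x": 0.0,"y": -0.001,"z": 0.0,"ax": 0.0,"ay": 0.0,"az": 0.0,"claw": 0.02},
])

```text
time_s: 6.0
ee_pos: [0.5939, 0.039, 0.1443]
eef_rot: [3.14, -0.003, -0.074]
force: [-0.7, -2.7, 0.3]
grip_width: 0.0238
```

>>> step_arm([
  {"x": 0.0,"y": -0.001,"z": 0.0,"ax": 0.0,"ay": 0.0,"az": 0.0,"claw": 0.02},
])

```text
time_s: 6.08
ee_pos: [0.5939, 0.0401, 0.1442]
eef_rot: [3.14, -0.003, -0.074]
force: [-0.8, -2.6, 1.1]
grip_width: 0.0239
```

```bash
python3 - <<'E'
from h import *
st()
im,d=vision.camera('wrist'); cv2.imwrite('pics/w8.png',im[120:330,100:430][:,:,::-1].repeat(2,0).repeat(2,1))
E
```

```text
t 6.08 chest d mm [ 9.  61.3 32. ] theta z 0.563 x expected 9.3 F [-0.8 -2.6  1.1] rot [ 3.14e+00 -3.00e-03 -7.40e-02] g 0.0239
```

View pics/w8.png

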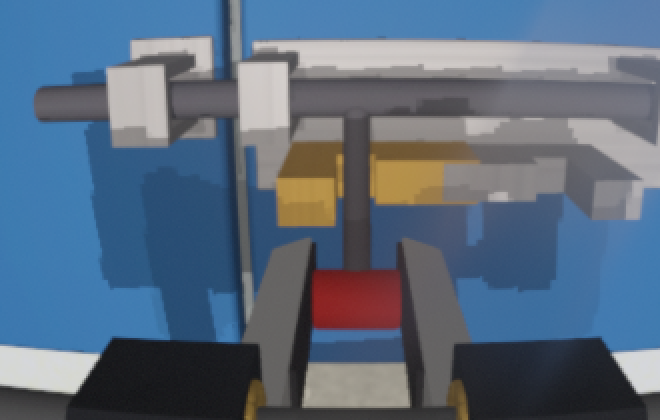

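The arm (344–370) appears over the notch (336–374). I'll feel for the stop in 0.7 mm rows.

>>> step_arm([
  {"x": 0.0,"y": -0.0007,"z": 0.0,"ax": 0.0,"ay": 0.0,"az": 0.0,"claw": 0.02},
])

```text
time_s: 6.22
ee_pos: [0.594, 0.0409, 0.1443]
eef_rot: [3.14, -0.003, -0.074]
force: [-1.2, -2.7, 1.1]
grip_width: 0.024
```

>>> step_arm([
  {"x": 0.0,"y": -0.0007,"z": 0.0,"ax": 0.0,"ay": 0.0,"az": 0.0,"claw": 0.02},
])

```text
time_s: 6.3
ee_pos: [0.5941, 0.0416, 0.1443]
eef_rot: [3.14, -0.003, -0.074]
force: [-0.4, -3.0, 0.8]
grip_width: 0.024
```

>>> step_arm([
  {"x": 0.0,"y": -0.0007,"z": 0.0,"ax": 0.0,"ay": 0.0,"az": 0.0,"claw": 0.02},
])

```text
time_s: 6.38
ee_pos: [0.5941, 0.0422, 0.1443]
eef_rot: [3.14, -0.003, -0.074]
force: [-1.7, -8.0, 0.1]
grip_width: 0.0241
```

```bash
python3 - <<'E'
from h import *
st()
E
```

```text
t 6.38 chest d mm [ 9.  63.4 32.1] theta z 0.564 x expected 9.3 F [-1.7 -8.   0.1] rot [ 3.14e+00 -3.00e-03 -7.40e-02] g 0.0241
```

I've touched the stop: force rose from 3 N to 8 N at 63.4 mm of travel. Next I back off about 1 mm and lower along the arc.

>>> step_arm([
  {"x": 0.0,"y": 0.0013,"z": 0.0,"ax": 0.0,"ay": 0.0,"az": 0.0,"claw": 0.02},
  {"x": 0.0,"y": 0.0,"z": 0.0,"ax": 0.0,"ay": 0.0,"az": 0.0,"claw": 0.02},
  {"x": -0.0016,"y": 0.0,"z": 0.003,"ax": 0.0,"ay": 0.0,"az": 0.0,"claw": 0.02},
  {"x": -0.0015,"y": 0.0,"z": 0.003,"ax": 0.0,"ay": 0.0,"az": 0.0,"claw": 0.02},
  {"x": -0.0013,"y": 0.0,"z": 0.003,"ax": 0.0,"ay": 0.0,"az": 0.0,"claw": 0.02},
])

```text
time_s: 6.8
ee_pos: [0.5898, 0.0417, 0.1353]
eef_rot: [3.141, -0.004, -0.074]
force: [-0.2, -0.7, 0.4]
grip_width: 0.024
```

```bash
python3 - <<'E'
from h import *
st()
E
```

```text
t 6.8 chest d mm [ 4.8 62.6 23.1] theta z 0.394 x expected 4.6 F [-0.2 -0.7  0.4] rot [ 3.141 -0.004 -0.074] g 0.024
```

>>> step_arm([
  {"x": -0.0007,"y": 0.0012,"z": 0.0018,"ax": 0.0,"ay": 0.0,"az": 0.0,"claw": 0.02},
  {"x": -0.0007,"y": 0.0,"z": 0.002,"ax": 0.0,"ay": 0.0,"az": 0.0,"claw": 0.02},
  {"x": -0.0006,"y": 0.0,"z": 0.002,"ax": 0.0,"ay": 0.0,"az": 0.0,"claw": 0.02},
])

```text
time_s: 7.05
ee_pos: [0.5874, 0.041, 0.1283]
eef_rot: [-3.141, -0.004, -0.074]
force: [0.3, 0.1, 0.2]
grip_width: 0.0236
```

```bash
python3 - <<'E'
from h import *
st()
E
```

```text
t 7.05 chest d mm [ 2.4 61.8 16.1] theta z 0.272 x expected 2.2 F [0.3 0.1 0.2] rot [-3.141 -0.004 -0.074] g 0.0236
```

Below rail level with no reaction force, so the arm is in the notch. I'll continue down.

>>> step_arm([
  {"x": -0.0008,"y": 0.0,"z": 0.003,"ax": 0.0,"ay": 0.0,"az": 0.0,"claw": 0.02},
  {"x": -0.0006,"y": 0.0,"z": 0.003,"ax": 0.0,"ay": 0.0,"az": 0.0,"claw": 0.02},
  {"x": -0.0005,"y": 0.0,"z": 0.003,"ax": 0.0,"ay": 0.0,"az": 0.0,"claw": 0.02},
  {"x": -0.0003,"y": 0.0,"z": 0.003,"ax": 0.0,"ay": 0.0,"az": 0.0,"claw": 0.02},
])

```text
time_s: 7.38
ee_pos: [0.5851, 0.0412, 0.1152]
eef_rot: [-3.141, -0.005, -0.074]
force: [1.7, 0.6, 0.9]
grip_width: 0.024
```

```bash
python3 - <<'E'
from h import *
st()
im,d=vision.camera('wrist'); cv2.imwrite('pics/w9.png',im[120:330,100:430][:,:,::-1].repeat(2,0).repeat(2,1))
E
```

```text
t 7.38 chest d mm [ 0.1 61.8  3. ] theta z 0.05 x expected 0.1 F [1.7 0.6 0.9] rot [-3.141 -0.005 -0.074] g 0.024
```

View pics/w9.png

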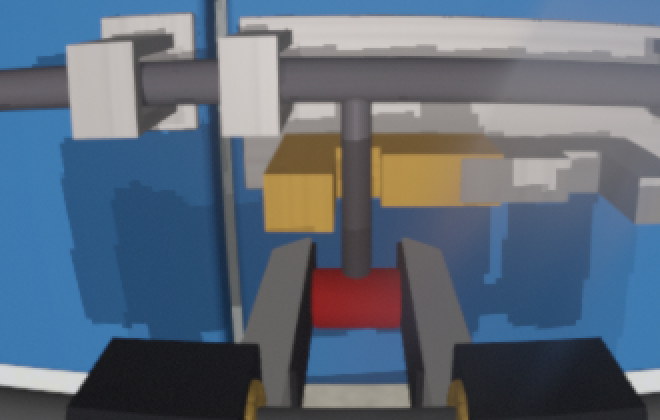

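The arm lies inside the brass notch with gaps on both sides. Lowering the last millimetres in small rows.

>>> step_arm([
  {"x": 0.0,"y": 0.0,"z": 0.0015,"ax": 0.0,"ay": 0.0,"az": 0.0,"claw": 0.02},
  {"x": 0.0,"y": 0.0,"z": 0.001,"ax": 0.0,"ay": 0.0,"az": 0.0,"claw": 0.02},
  {"x": 0.0,"y": 0.0,"z": 0.0,"ax": 0.0,"ay": 0.0,"az": 0.0,"claw": 0.02},
])

```text
time_s: 7.68
ee_pos: [0.5852, 0.0412, 0.1128]
eef_rot: [-3.141, -0.005, -0.074]
force: [-1.2, -1.0, 2.1]
grip_width: 0.024
```

>>> step_arm([
  {"x": 0.0,"y": 0.0,"z": 0.0,"ax": 0.0,"ay": 0.0,"az": 0.0,"claw": 0.026},
  {"x": 0.0,"y": 0.0,"z": 0.0,"ax": 0.0,"ay": 0.0,"az": 0.0,"claw": 0.032},
  {"x": 0.0,"y": 0.0,"z": 0.0,"ax": 0.0,"ay": 0.0,"az": 0.0,"claw": 0.04},
  {"x": 0.0,"y": 0.0,"z": 0.0,"ax": 0.0,"ay": 0.0,"az": 0.0,"claw": 0.044},
  {"x": 0.0,"y": 0.0,"z": 0.0,"ax": 0.0,"ay": 0.0,"az": 0.0,"claw": 0.044},
])

```text
time_s: 8.1
ee_pos: [0.5849, 0.0414, 0.1123]
eef_rot: [-3.141, -0.004, -0.074]
force: [0.4, 0.3, 0.2]
grip_width: 0.0437
```

```bash
python3 - <<'E'
from h import *
st()
im,d=vision.camera('wrist'); cv2.imwrite('pics/w10.png',im[120:330,100:430][:,:,::-1].repeat(2,0).repeat(2,1))
E
```

```text
t 8.1 chest d mm [-0.1 61.9  0.1] theta z 0.001 x expected 0.0 F [0.4 0.3 0.2] rot [-3.141 -0.004 -0.074] g 0.0437
```

View pics/w10.png

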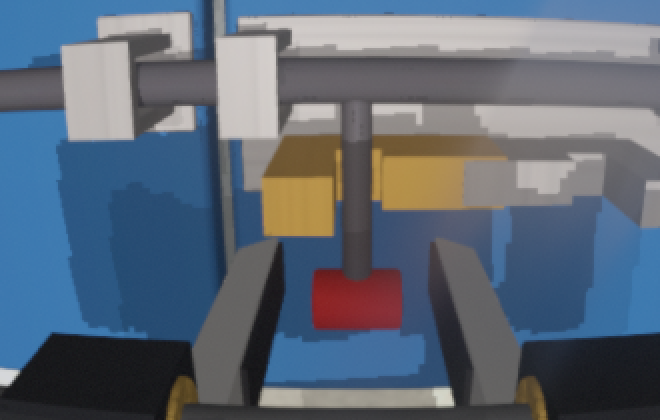

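Released and clear on both sides. Retreating straight up.

>>> step_arm([
  {"x": 0.0,"y": 0.0,"z": -0.008,"ax": 0.0,"ay": 0.0,"az": 0.0,"claw": 0.044},
  {"x": 0.0,"y": 0.0,"z": -0.015,"ax": 0.0,"ay": 0.0,"az": 0.0,"claw": 0.044},
  {"x": 0.0,"y": 0.0,"z": -0.025,"ax": 0.0,"ay": 0.0,"az": 0.0,"claw": 0.044},
  {"x": -0.01,"y": 0.0,"z": -0.03,"ax": 0.0,"ay": 0.0,"az": 0.0,"claw": 0.044},
  {"x": -0.02,"y": 0.0,"z": -0.02,"ax": 0.0,"ay": 0.0,"az": 0.0,"claw": 0.044},
])

```text
time_s: 8.57
ee_pos: [0.5536, 0.0433, 0.2104]
eef_rot: [3.141, 0.005, -0.074]
force: [0.6, 0.2, -0.0]
grip_width: 0.0437
```

>>> step_arm([
  {"x": 0.0,"y": 0.0,"z": 0.0,"ax": 0.0,"ay": 0.0,"az": 0.0,"claw": 0.044},
  {"x": 0.0,"y": 0.0,"z": 0.0,"ax": 0.0,"ay": 0.0,"az": 0.0,"claw": 0.044},
  {"x": 0.0,"y": 0.0,"z": 0.0,"ax": 0.0,"ay": 0.0,"az": 0.0,"claw": 0.044},
])

```text
time_s: 8.82
ee_pos: [0.5535, 0.0435, 0.2167]
eef_rot: [-3.141, -0.004, -0.074]
force: [1.2, 0.1, -0.9]
grip_width: 0.0443
```

```bash
python3 - <<'E'
from h import *
o=ctrl.get_obs(); st()
im,d=vision.camera('wrist'); cv2.imwrite('pics/w11.png',im[:,:,::-1])
s_,d2=vision.camera('side'); z=cv2.resize(s_[110:250,190:370],None,fx=4,fy=4,interpolation=cv2.INTER_CUBIC); cv2.imwrite('pics/side1z.png',z[:,:,::-1])
v,u=np.nonzero(red(s_)[:,190:370]); print('side red',u.mean()+190,v.mean())
m=red(im); k,l,s,c=cv2.connectedComponentsWithStats(m); i=1+np.argmax(s[1:,4]); print(s[i],c[i])
print('tri',tri(ray('wrist',*c[i],o),ray('side',u.mean()+190,v.mean())))
E
```

```text
t 8.82 chest d mm [-31.6  61.8 104.5] theta z nan x expected 60.0 F [ 1.2  0.1 -0.9] rot [-3.141 -0.004 -0.074] g 0.0443
side red nan nan
[265 171  27  17 388] [277.61082474 179.44329897]
tri [nan nan nan]h.py:34: RuntimeWarning: invalid value encountered in arcsin
  print('t',round(o['time_s'],2),'chest d mm',(np.array([dx,dy,d[2]])*1000).round(1),'theta z',np.arcsin(d[2]/.06).round(3),'x expected',round(60*(1-np.sqrt(max(0,1-(d[2]/.06)**2))),1),'F',F.round(1),'rot',o['eef_rot'].round(3),'g',round(o['grip_width'],4))
<stdin>:5: RuntimeWarning: Mean of empty slice.
  ret = ret.dtype.type(ret / rcount)
<stdin>:7: RuntimeWarning: Mean of empty slice.
```

View pics/w11.png

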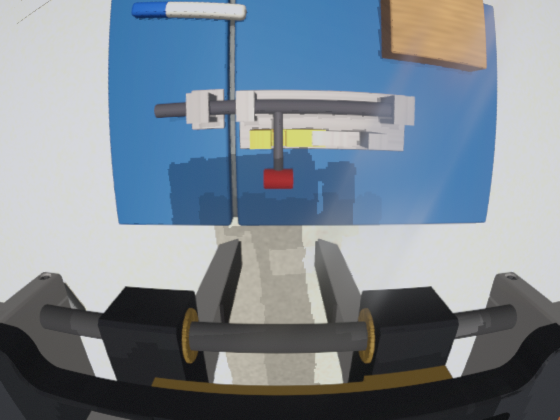

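View pics/side1z.png

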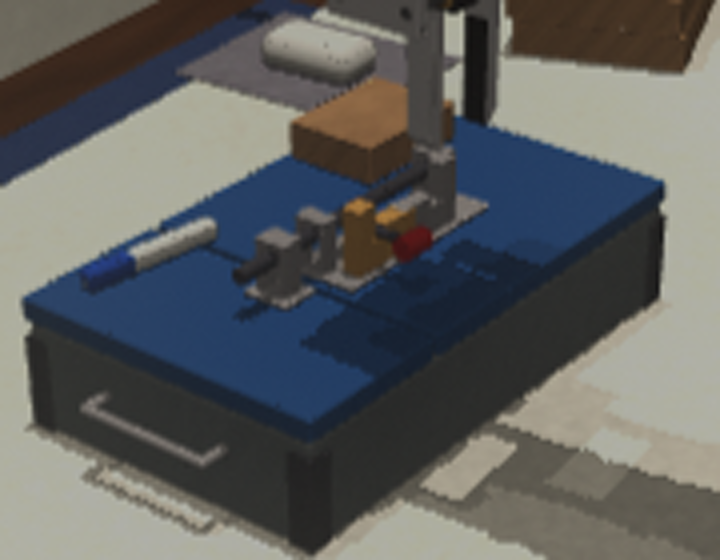

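```bash
python3 - <<'E'
from h import *
o=ctrl.get_obs()
print('tri',tri(ray('wrist',278.5,179,o),ray('side',293.2,170.5)), o['force'].round(1))
E
```

```text
tri [0.58173975 0.04199897 0.13150915] [ 0.2  0.6 -1. ]
```

The side view shows the bolt through the keeper and the handle seated. The grip height triangulates to 131.5 mm, against 130 mm when seated.

```bash
python3 -c "
from station import ticket
print(ticket.hand_in())"
```

```text
the job is handed in; nothing more can be done
None
```

The chest is locked and the job is handed in at about 9 s of the 58 s allowed; the hand-in gave no verdict.

- **Moves:** I pinched the red grip by its flat ends and lifted the handle to about 0.57 rad. I slid the bolt 63 mm until it touched the stop, where the force rose from about 3 N to 8 N. I then backed off about 1.5 mm, lowered the handle into the brass notch, let go and moved up clear.
- **Seating:** The handle passed below rail level with almost no force on it. Triangulated afterwards, the grip centre is at z = 131.5 mm, against 130 mm when seated, which is within the 2 mm calibration. The pictures show the arm in the notch and the bolt through the keeper.
- **Other objects:** In the last side and wrist views the parcel and marker look unmoved. The tape dispenser was outside the final picture crops, but the arm never came near it.
- **Checks that disagreed or failed:** The wrist camera put the grip about 3–4 mm further towards +y than the first chest fit did. I followed the wrist camera, and the grasp was centred. At the end, the automatic red mask found nothing in the darker side view, so I read the grip's pixel position by eye for the height check.

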